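Put the specimen counting and labelling kit back into its fitted foam tray

ROBOT

A 6-joint arm with a two-finger parallel gripper is mounted at the origin on a cart in front of the work surface, level with it; the furniture and walls round the work are solid. World frame = base frame: x ahead of the robot, y to its left, z up, the work surface at z = 0. Lengths are in m, angles in degrees, forces in N, time in s.
With the tool pointing down it reaches from about 0.35 to 0.975 m from the base axis. Payload 17.4 kg.
Tool frame: the origin (TCP) lies on the mounting face of the last link; the fingertips stand 173 mm ahead of it and the grasp point (between the pads) lies 155 mm ahead of it; z points along the fingers, y is the line along which they close (so a half turn about z gives the same grasp; the last joint's range is limited). The gripper opens to 85 mm and grips with 20 to 120 N. Pads are 22 mm wide; open, the fingers measure 114 mm over their backs; the gripper's body (76 mm by 85 mm) begins 54 mm behind the grasp point. The pads swing forward as they close: fully open they stand 13 mm farther back than shut.
Start: joints at [-75.504, 6.646, 82.598, -0, 90.757, -2.166], TCP at [0.194, -0.647, 0.405] pointing down, gripper open.
Joint ranges: [-162.19, 162.19], [-47.58, 125.68], [4.15, 143.07], [-65.23, 245.23], [0.69, 171.88], [-170.13, 170.13]. Speed limits (degrees/s): [108.29, 108.29, 127.2, 180, 180, 180].

INTERFACE

Orientations are given as [roll, pitch, yaw] about the fixed x, y, z axes, in that order (R = Rz(yaw) Ry(pitch) Rx(roll)).
In Python, from workcell import bot gives the robot as it stands.
- The arm moves only by the shell command python3 -m inch 'ROWS' [FORCE]. ROWS is JSON, a list of rows, each an object with "hand": the gripper command: -1 is shut, 1 is fully open, values between are in proportion; "dp": the shift along the world's x, y, z in mm, a list of three; "twist": the turn about the world's z in rad. A call has 1 to 8 rows; each row shifts and turns the commanded pose from where the row before left it; what a row does not reach is not made up. A row lasts 1/8 s, in which the tool goes at most 62.5 mm and 10.7 degrees, less where a joint would pass 70% of its speed; a pose out of reach is approached as far as the arm can. A call with a gripper value outside its range is refused whole. The fingers move at their own pace and stop on an object; FORCE is the grip in N (left out, the last holds). Time passes only in rows, so rows that do not move let the fingers close. It gives the time, the measured TCP pose, the force, the opening and the grip force at its end, in the units of the state.
- bot.observe(): the state, without advancing time (a new reading comes with each control period).
- bot.read_camera(name): name is "side" or "top" or "wrist"; returns a dict with "image" (420x560x3 uint8, blue, green, red), "range_z" (420x560 float32, m along the optical axis (not along the pixel's ray), 0 where there is no reading), "vertical_fov" (degrees; the focal length in pixels is half the picture's height over the tangent of half this angle, whatever the lens; pixels are square), "cx", "cy" (the principal point, pixels), "dist_coeffs" ([k1, k2, p1, p2, k3] as OpenCV has them; the pictures are not rectified), "T" (4x4, takes a point from camera to world coordinates); the wrist camera has in their place "mount" (4x4, takes a point from camera to tool coordinates, whose origin is the TCP and whose axes are the flange's). Camera axes: x right, y down, z forward; pixel columns grow to the right and rows downward; lengths in m; the calibration is good to about 2 mm. A picture is of the moment at which its call begins: read the wrist's pose just before it.
- bot.close_job(): hands the job in; it is judged then, once.
The state is a dict: "clock": time; "q": joint angles; "qvel": joint speeds; "joint_efforts": joint torques, N m; "tool_pos": TCP position; "eef_rot": TCP orientation; "wrist_force": force on the tool from outside, world axes, zero at the start; "wrist_torque": the same for the moment, N m; "width": finger opening in m; "gripper_force": force on a finger pad.
Only numpy, scipy, OpenCV 4.12 (cv2) and the standard library are available. Lean on these libraries where they do the work, as an engineer would, in place of code of your own. Each camera call takes 0.05 s, during which the arm holds its last target. There are 200 camera calls.

TASK

The green marker, the timer, the tally counter and the dot-label dispenser have been left out on the desk. Put each back, upright, into the foam pocket of the tray that is cut for it, so that it sits right down on the pocket's blue floor (the tally counter with its knob in the knob recess), and leave the pen cup where it stands.

Things in the scene. Friction and masses are not known exactly. Their poses are not given: they have to be found in the camera images.
- marker_centre (a point): Green and white felt marker lying flat on the desk: 131 mm long, 15 mm thick. Point at the centre, 7.5 mm above the underside; y along the length. Hold across the middle of the barrel; the fingers sink in to a gap of about 8 mm. It does not roll away. 20 g.
- timer_centre (a point): White square bench timer (display and three coloured buttons on top): 62 x 62 mm, 18 high (20 with buttons). Point at the centre, 9 mm above the underside; x and y square to its sides, z up. Hold across two opposite sides. 70 g.
- tally_centre (a point): Beige-grey tally counter: body 64 mm along x, 56 along y, 34 high; flat lever on top up to 42 mm; a reset knob, 15 mm across, sticks out 10 mm from its -y side. Point in the middle of the body (without knob), 17 mm above the underside; z up. Hold across x, where both sides are bare. Lever and knob do not move. 100 g.
- tally_knob (a point): Middle of the tally counter's reset knob: +12 mm in x and -33 mm in y from the body's centre, 18 mm above the underside.
- dispenser_centre (a point): Dot-label dispenser: narrow white and blue carton standing on edge, 169 mm long (x), 34 wide (y), 102 high, a strip of labels at its -x end. Point 51 mm above the underside, z up; the carton itself reaches from -66 to +85 mm in x. Hold across the 34 mm width near the middle, in the upper half. Lid fixed. 120 g.
- marker_pocket (a point): Pocket for the marker in one of four dark grey foam inserts (blue where cut out) side by side in a fixed aluminium tray, rim 36 mm high: slim, 143 (x) x 28 mm (y), 9 deep, crossed in the middle by a finger channel 36 wide, 80 long (y), as deep. Marker along x, either way round. Point: mid pocket floor, z up, x along the insert (212 x 92 mm, foam top 33 mm above the desk).
- timer_pocket (a point): Pocket for the timer in the foam tray: square, 74 x 74 mm, 10 deep, with a finger channel 36 wide running on along x to 72 mm either side of the middle, as deep. Any of four ways round. Point: mid pocket floor, z up, x along the insert (212 x 92 mm, foam top 33 mm above the desk).
- tally_pocket (a point): Pocket for the tally counter in the foam tray: 76 (x) x 68 mm (y), 16 deep, with a recess for the knob (28 wide, 10 long) in its -y side and a finger channel 36 wide running on along x to 72 mm either side of the middle, as deep. Counter's x along x, knob in the recess. Point: mid pocket floor, z up, x along the insert (212 x 92 mm, foam top 33 mm above the desk).
- dispenser_pocket (a point): Pocket for the dot-label dispenser in the foam tray: the longest and deepest, 182 (x) x 46 mm (y), 18 deep, crossed in the middle by a finger channel 36 wide, 80 long (y), as deep. Dispenser along x, either way round. Point: mid pocket floor, z up, x along the insert (212 x 92 mm, foam top 33 mm above the desk).
- pen_cup_centre (a point): Dark loose pen cup with pens, 60 mm across, 167 high over the pens, on the desk behind the tray; point 45 mm above its underside. It stays where it is.
Mind the look-alikes: they are no part of the job. What is shaped like the part that bears tally_centre but orange is not meant.

How it is judged:
By the outcome, as a careful person would: the job done as asked, in the order asked, and still so for the second after the job is handed in, with the robot touching nothing.
It also fails if it takes over 128 s, if anything falls off the work surface, if the arm or the gripper's body presses on something with over 40 N, if the wrist force passes 120 N, or if a joint passes its speed limit or range.

## Working session

There is one attempt and no reset: what is moved stays moved. The work goes in short steps, Python scripts to look and compute and a shell command to move; the robot and the scene stay as the last step left them, time stands still between calls to the robot, and variables do not carry over. Pictures are saved under pics/ and viewed, at most 14 in all, crops included, and the job is handed in when it is done.

```bash
ls; mkdir -p pics
cat > h.py <<'E'
import numpy as np, cv2
from scipy.spatial.transform import Rotation as R
from workcell import bot
def shot(name, fn=None):
    s=bot.observe(); c=bot.read_camera(name)
    if fn: cv2.imwrite('pics/'+fn,c['image'])
    f=c['image'].shape[0]/2/np.tan(np.radians(c['vertical_fov'])/2)
    K=np.array([[f,0,c['cx']],[0,f,c['cy']],[0,0,1]])
    if 'T' in c: T=np.array(c['T'])
    else:
        B=np.eye(4);B[:3,:3]=R.from_euler('xyz',s['eef_rot'],degrees=True).as_matrix();B[:3,3]=s['tool_pos'];T=B@np.array(c['mount'])
    h,w=c['range_z'].shape
    u,v=np.meshgrid(np.arange(w),np.arange(h))
    p=cv2.undistortPoints(np.stack([u,v],-1).reshape(-1,1,2).astype(float),K,np.array(c['dist_coeffs'],float)).reshape(h,w,2)
    z=c['range_z']; P=np.dstack([p[...,0]*z,p[...,1]*z,z])@T[:3,:3].T+T[:3,3]
    P[z==0]=np.nan
    return c['image'],P,s
E
python3 - <<'E'
from h import *
for n in ('top','side'):
    i,P,s=shot(n,n+'0.png'); np.savez('/tmp/'+n,i=i,P=P)
print(s)
E
```

```text
pics
{'clock': 0.05, 'q': array([-7.55046801e+01,  6.67456531e+00,  8.26360833e+01,  1.60919473e-03,
        9.07563683e+01, -2.16471150e+00]), 'qvel': array([ 0.01839881,  0.05343515, -0.01852945,  0.04991456, -0.14162872,
       -0.0015698 ]), 'joint_efforts': array([ 5.38612192e-03, -7.34364223e+01, -6.34428620e+01,  1.61500925e-04,
        5.49040982e-03,  7.89827800e-05]), 'tool_pos': array([ 0.19352675, -0.64667422,  0.40395321]), 'eef_rot': array([-1.79933092e+02, -4.13931759e-03,  1.66600493e+01]), 'wrist_force': array([-0.94759614, -0.63471026,  0.15173375]), 'wrist_torque': array([ 0.0584504 , -0.00037772,  0.02343536]), 'gripper_force': 0.0, 'width': 0.0849311256922936}
```

View pics/top0.png

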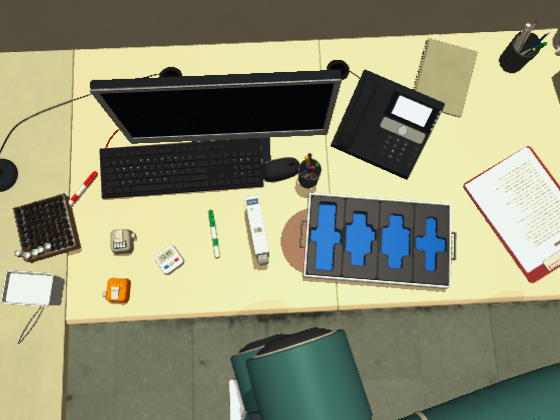

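View pics/side0.png

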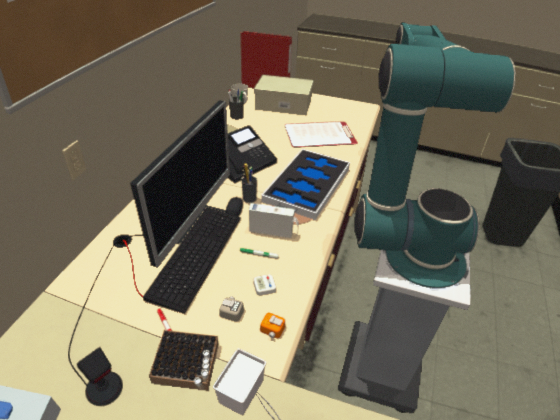

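The top view shows the tally at (122,241), timer (169,260), green marker (213,233) and dispenser (257,230). The pockets are at (325,237), (360,240), (396,242) and (431,244), with the pen cup at (310,172). The orange and red look-alikes are to be left alone.

Run:
```python
from h import *
d=np.load('/tmp/top.npz');i,P=d['i'],d['P']
for n,(u,v) in dict(desk=(190,200),tally=(122,241),timer=(169,260),marker=(213,233),mt=(211,211),mb=(216,256),disp=(257,230),dt=(252,201),db=(264,264),p1=(325,237),p2=(360,240),p3=(396,242),p4=(431,244),cup=(310,172),foam=(342,215)).items(): print(n,np.round(P[v,u]*1000))
# blue pockets
hsv=cv2.cvtColor(i,cv2.COLOR_BGR2HSV)
m=cv2.inRange(hsv,(100,120,80),(130,255,255)); m[:190]=0;m[290:]=0;m[:,:300]=0;m[:,460:]=0
n,l,st,c=cv2.connectedComponentsWithStats(m)
for k in range(1,n):
    if st[k,4]<100: continue
    q=P[l==k]; q=q[~np.isnan(q[:,0])]
    r=cv2.minAreaRect((q[:,:2]*1000).astype(np.float32))
    print(st[k],np.round(np.median(q*1000,0)),r)
# object blobs by height
H=P[...,2]; mm=((H>.006)&(H<.13)).astype(np.uint8); 
for n,(x0,x1,y0,y1) in dict(tally=(100,145,220,262),timer=(147,192,238,280),marker=(203,224,203,262),disp=(240,275,190,275)).items():
    s=np.zeros_like(mm); s[y0:y1,x0:x1]=mm[y0:y1,x0:x1]
    q=P[s>0]; 
    if n=='disp': q=q[q[:,2]>.08]
    print(n,len(q),np.round(np.percentile(q[:,2],[5,50,95])*1000),cv2.minAreaRect((q[:,:2]*1000).astype(np.float32)))
c=cv2.resize(i[180:300,90:290],None,fx=4,fy=4,interpolation=cv2.INTER_CUBIC);cv2.imwrite('pics/crop1.png',c)
```

```text
desk [624. 251.  -1.]
tally [512. 422.  43.]
timer [460. 306.  17.]
marker [527. 190.  11.]
mt [588. 193.  13.]
mb [464. 183.  15.]
disp [512.  69. 104.]
dt [587.  79. 102.]
db [437.  57.  16.]
p1 [ 501. -109.   13.]
p2 [ 488. -201.   15.]
p3 [ 476. -294.   26.]
p4 [ 466. -386.   25.]
cup [663. -75.  80.]
foam [ 553. -155.   38.]
[ 310  203   31   68 1321] [ 502. -109.   16.] ((502.6400451660156, -108.00999450683594), (185.04278564453125, 79.61787414550781), 3.452685832977295)
[ 345  213   30   53 1076] [ 492. -197.   18.] ((490.6103210449219, -198.97103881835938), (77.5241470336914, 145.5802001953125), 80.19254302978516)
[ 381  215   29   54 1113] [ 478. -292.   24.] ((478.708740234375, -290.6097412109375), (76.4213638305664, 145.0667266845703), 79.61164855957031)
[415 218  31  53 796] [ 467. -383.   25.] ((466.2233581542969, -381.67059326171875), (132.9978485107422, 82.41659545898438), 18.45954704284668)
tally 609 [ 7. 34. 45.] ((521.1074829101562, 431.8877258300781), (112.61177062988281, 110.9715347290039), 88.17615509033203)
timer 608 [ 7. 19. 24.] ((465.65545654296875, 308.3249816894531), (115.97838592529297, 110.45575714111328), 89.767333984375)
marker 300 [ 7. 14. 20.] ((533.1063232421875, 189.3518829345703), (51.962493896484375, 155.6206817626953), 87.47752380371094)
disp 820 [ 99. 104. 108.] ((528.7328491210938, 71.44783782958984), (152.62588500976562, 34.189208984375), 8.410122871398926)
```

View pics/crop1.png

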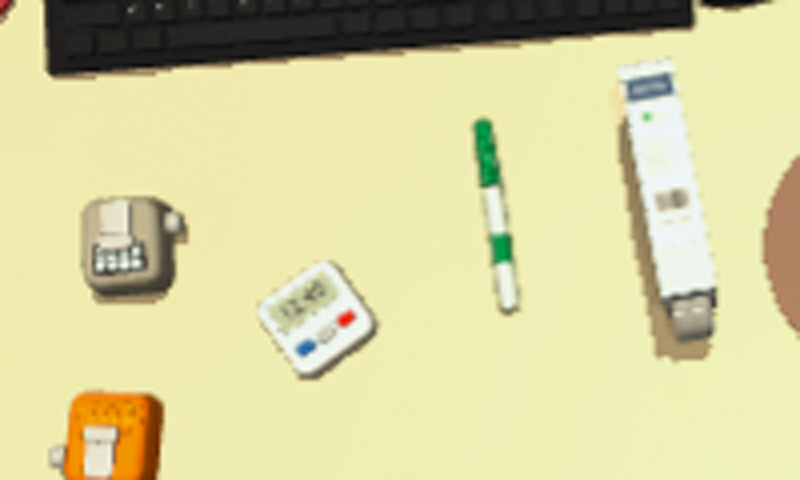

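The crop shows the tally's knob on the right (world −y), toward the far end. The timer is rotated about 35–40°. The marker and dispenser both run roughly along world x. Next I'll go above the tray and look from close by.

```bash
python3 -m inch '[{"hand":1,"dp":[33,48,0],"twist":-0.05},{"hand":1,"dp":[33,48,5],"twist":-0.05},{"hand":1,"dp":[33,48,5],"twist":-0.1},{"hand":1,"dp":[33,48,5],"twist":-0.1},{"hand":1,"dp":[33,48,10],"twist":-0.1},{"hand":1,"dp":[33,48,10],"twist":-0.02},{"hand":1,"dp":[33,48,10],"twist":0},{"hand":1,"dp":[33,48,0],"twist":0}]' 60
python3 - <<'E'
from h import *
i,P,s=shot('wrist','w1.png'); np.savez('/tmp/w1',i=i,P=P)
print(s['tool_pos'],s['eef_rot'],s['q'])
hsv=cv2.cvtColor(i,cv2.COLOR_BGR2HSV)
m=cv2.inRange(hsv,(100,120,60),(130,255,255))
n,l,st,c=cv2.connectedComponentsWithStats(m)
for k in range(1,n):
    if st[k,4]<400: continue
    q=P[l==k]; q=q[~np.isnan(q[:,0])]
    print(st[k],np.round(np.median(q*1000,0)),cv2.minAreaRect((q[:,:2]*1000).astype(np.float32)))
E
```

```text
clock: 1.1
tool_pos: [0.4582, -0.2609, 0.4505]
eef_rot: [180.0, -0.1, -7.4]
wrist_force: [0.4, -1.1, 0.0]
width: 0.0854
gripper_force: 0.0
[ 0.45819207 -0.26089949  0.4504614 ] [ 1.79968505e+02 -6.10330006e-02 -7.41062882e+00] [-3.24291123e+01 -1.24104506e+01  9.67477830e+01 -2.74164336e-03
  9.55940416e+01  6.49812644e+01]
[ 134   83   56  134 4592] [ 508. -107.   15.] ((503.12322998046875, -108.98512268066406), (81.22000122070312, 182.14186096191406), 81.95292663574219)
[ 200   98   59  107 4255] [ 495. -196.   17.] ((491.14056396484375, -200.51768493652344), (78.87820434570312, 143.62950134277344), 82.43801879882812)
[ 270   98   57  108 4526] [ 482. -292.   23.] ((479.1259460449219, -291.28924560546875), (73.69458770751953, 143.0885772705078), 82.43392944335938)
[ 337   98   59  108 3112] [ 469. -384.   24.] ((467.3988037109375, -382.33819580078125), (134.2430877685547, 80.83832550048828), 17.40052032470703)
```

View pics/w1.png

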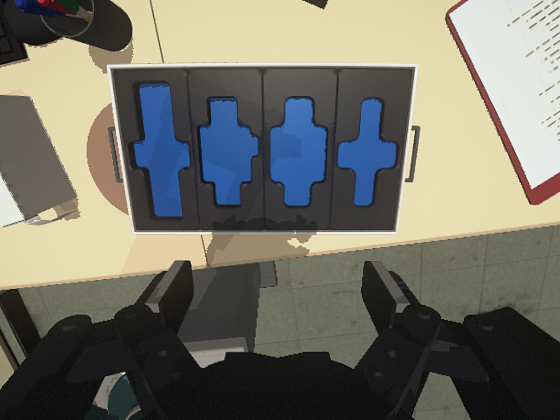

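The wrist view shows all four pockets, at (162,150), (229,151), (298,151) and (367,151). The tray is at about −7.5°, and the tally pocket's recess seems to be on its right. I'll work in the insert frame to check.

Run:
```python
from h import *
d=np.load('/tmp/w1.npz');i,P=d['i'],d['P']
hsv=cv2.cvtColor(i,cv2.COLOR_BGR2HSV)
m=cv2.inRange(hsv,(100,120,40),(130,255,255))
n,l,st,c=cv2.connectedComponentsWithStats(m)
# tray outline yaw via foam-top seams: use rim points
a=np.radians(-7.6);ex=np.array([np.cos(a),np.sin(a)]);ey=np.array([-ex[1],ex[0]])
for k in range(1,n):
    if st[k,4]<400: continue
    q=P[l==k]; q=q[~np.isnan(q[:,0])]*1000
    X=q[:,:2]@ex;Y=q[:,:2]@ey
    ext=lambda v:(np.percentile(v,.3),np.percentile(v,99.7))
    x0,x1=ext(X);y0,y1=ext(Y);cx=(x0+x1)/2;cy=(y0+y1)/2
    print(np.round([x0,x1,y0,y1]),'centre',np.round(cx*ex+cy*ey,1))
    prof=[]
    for t in np.arange(-70,71,10):
        w=abs(X-cx-t)<4
        prof.append((int(t),*np.round(ext(Y[w]-cy)).tolist())) if w.any() else 0
    print(prof)
```

```text
[423. 603. -76.  -2.] centre [ 503.3 -106.7]
[(-70, -26.0, 20.0), (-60, -20.0, 20.0), (-50, -20.0, 20.0), (-40, -26.0, 20.0), (-30, -23.0, 20.0), (-20, -37.0, 33.0), (-10, -38.0, 38.0), (0, -43.0, 38.0), (10, -43.0, 37.0), (20, -38.0, 34.0), (30, -26.0, 21.0), (40, -26.0, 21.0), (50, -20.0, 21.0), (60, -19.0, 20.0), (70, -20.0, 21.0)]
[ 442.  585. -171.  -95.] centre [ 491.6 -199.5]
[(-70, -12.0, 22.0), (-60, -13.0, 22.0), (-50, -12.0, 22.0), (-40, -27.0, 36.0), (-30, -29.0, 38.0), (-20, -29.0, 38.0), (-10, -28.0, 38.0), (0, -38.0, 38.0), (10, -38.0, 38.0), (20, -38.0, 38.0), (30, -29.0, 38.0), (40, -27.0, 36.0), (50, -11.0, 22.0), (60, -12.0, 22.0), (70, -11.0, 22.0)]
[ 443.  585. -262. -189.] centre [ 479.4 -291.3]
[(-70, -18.0, 16.0), (-60, -19.0, 18.0), (-50, -19.0, 18.0), (-40, -29.0, 29.0), (-30, -37.0, 37.0), (-20, -37.0, 37.0), (-10, -37.0, 37.0), (0, -37.0, 37.0), (10, -37.0, 37.0), (20, -37.0, 37.0), (30, -37.0, 37.0), (40, -30.0, 31.0), (50, -18.0, 18.0), (60, -17.0, 18.0), (70, -17.0, 16.0)]
[ 444.  585. -356. -279.] centre [ 467.5 -383. ]
[(-70, -12.0, 11.0), (-60, -13.0, 12.0), (-50, -14.0, 12.0), (-40, -13.0, 12.0), (-30, -13.0, 12.0), (-20, -33.0, 34.0), (-10, -39.0, 39.0), (0, -39.0, 39.0), (10, -38.0, 39.0), (20, -34.0, 34.0), (30, -13.0, 14.0), (40, -13.0, 12.0), (50, -14.0, 12.0), (60, -14.0, 14.0), (70, -12.0, 13.0)]
```

The insert's yaw is −7.6°. The recess lies on −y at +12 in x, so the tally goes in at −7.6° too. Pocket centres (mm) are marker (467.5,−383), timer (479.4,−291.3), tally (492.3,−194.5) and dispenser (503.5,−107.5). Next I'll look at the objects.

```bash
python3 -m inch '[{"hand":1,"dp":[2,60,0],"twist":0.05},{"hand":1,"dp":[2,60,0],"twist":0.05},{"hand":1,"dp":[2,60,0],"twist":0.05},{"hand":1,"dp":[2,60,0],"twist":0.05},{"hand":1,"dp":[2,60,0],"twist":0},{"hand":1,"dp":[2,60,0],"twist":0},{"hand":1,"dp":[2,60,0],"twist":0},{"hand":1,"dp":[0,40,0],"twist":0}]'
python3 - <<'E'
from h import *
i,P,s=shot('wrist','w2.png'); np.savez('/tmp/w2',i=i,P=P)
print(s['tool_pos'],s['eef_rot'],s['q'])
hsv=cv2.cvtColor(i,cv2.COLOR_BGR2HSV)
H=np.nan_to_num(P[...,2])
m=((H>.008)&(H<.125)&(P[...,0]<.63)&(P[...,1]>.0)).astype(np.uint8); m[330:]=0
n,l,st,c=cv2.connectedComponentsWithStats(m)
for k in range(1,n):
    if st[k,4]<150: continue
    q=P[l==k]*1000; z=np.percentile(q[:,2],90); q=q[q[:,2]>z*.6]
    print(st[k],np.round(np.median(q,0)),z,cv2.minAreaRect((q[:,:2]).astype(np.float32)))
E
```

```text
clock: 2.15
tool_pos: [0.4711, 0.1997, 0.4494]
eef_rot: [-180.0, 0.0, 4.1]
wrist_force: [1.0, 0.2, 0.4]
width: 0.0853
gripper_force: 0.0
[0.47111368 0.1997091  0.44937353] [-1.79998415e+02  2.48233347e-02  4.14611224e+00] [ 2.01141180e+01 -1.43939565e+01  9.84930049e+01  8.39793129e-03
  9.59243809e+01  1.05968871e+02]
[   0   30   34  106 1733] [528. 550.  37.] 43.701546468317304 ((539.3497924804688, 551.711181640625), (33.764442443847656, 89.41581726074219), 80.74874877929688)
[ 362   65   62  146 7759] [536.  77. 103.] 103.65632386996097 ((523.9644165039062, 69.57682800292969), (161.11265563964844, 36.21540451049805), 8.345848083496094)
[ 283   77   14  100 1030] [532. 188.  14.] 15.660922804988687 ((528.9864501953125, 187.8782958984375), (129.70162963867188, 14.622255325317383), 7.333755016326904)
[  81  101   55   48 2228] [520. 425.  34.] 42.39577570703026 ((518.2376708984375, 424.970947265625), (58.62453842163086, 62.197879791259766), 3.026632070541382)
[ 172  144   57   53 1828] [465. 306.  18.] 19.832321650954427 ((463.9693908691406, 307.1269836425781), (59.060020446777344, 59.7879638671875), 34.21875)
[  0 178  21  57 950] [393. 586.  33.] 39.62401121455712 ((394.8965759277344, 586.17626953125), (72.48246765136719, 12.300039291381836), 0.8065877556800842)
[  82  192   51   47 1877] [394. 434.  34.] 42.1110452296068 ((391.21649169921875, 443.70550537109375), (62.072059631347656, 59.003753662109375), 83.9654541015625)
```

View pics/w2.png

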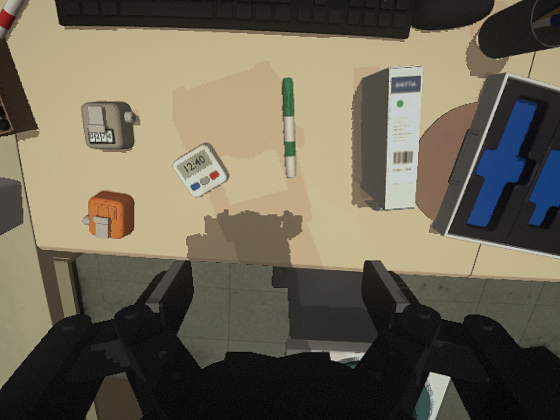

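The marker is at (529,188), angle 7.3°, z about 7.5. The timer is at (464,307), 34°, the tally at (518,425), and the dispenser carton at (524,70), 8.3°. All of these fit the sizes given. Next is the marker.

```bash
python3 -m inch '[{"hand":1,"dp":[29,-6,-20],"twist":0.056},{"hand":1,"dp":[29,-6,-60],"twist":0},{"hand":0.4,"dp":[0,0,-60],"twist":0},{"hand":0.2,"dp":[0,0,-60],"twist":0},{"hand":0,"dp":[0,0,-40],"twist":0},{"hand":0,"dp":[0,0,-20],"twist":0},{"hand":0,"dp":[0,0,-11],"twist":0},{"hand":0,"dp":[0,0,0],"twist":0}]' 40
python3 -m inch '[{"hand":-1,"dp":[0,0,0],"twist":0},{"hand":-1,"dp":[0,0,0],"twist":0},{"hand":-1,"dp":[0,0,0],"twist":0},{"hand":-1,"dp":[0,0,0],"twist":0},{"hand":-1,"dp":[0,0,0],"twist":0}]' 40
python3 -m inch '[{"hand":-1,"dp":[0,0,5],"twist":0},{"hand":-1,"dp":[0,0,35],"twist":0},{"hand":-1,"dp":[0,0,40],"twist":0},{"hand":-1,"dp":[0,0,40],"twist":0}]' 40
```

```text
clock: 3.2
tool_pos: [0.5279, 0.1858, 0.1832]
eef_rot: [-180.0, -0.0, 7.3]
wrist_force: [-1.1, 0.6, 0.3]
width: 0.0425
gripper_force: 0.0
clock: 3.82
tool_pos: [0.5279, 0.1858, 0.1838]
eef_rot: [-180.0, -0.1, 7.3]
wrist_force: [-0.4, -0.7, 6.9]
width: 0.0074
gripper_force: 39.1
clock: 4.32
tool_pos: [0.5274, 0.1857, 0.3042]
eef_rot: [180.0, 0.0, 7.3]
wrist_force: [-0.1, -0.1, -1.2]
width: 0.0075
gripper_force: 38.5
```

```bash
python3 -m inch '[{"hand":-1,"dp":[0,-10,50],"twist":0},{"hand":-1,"dp":[-6,-57,0],"twist":-0.05},{"hand":-1,"dp":[-6,-57,0],"twist":-0.05},{"hand":-1,"dp":[-6,-57,0],"twist":-0.05},{"hand":-1,"dp":[-6,-57,0],"twist":-0.05},{"hand":-1,"dp":[-6,-57,0],"twist":-0.06},{"hand":-1,"dp":[-6,-57,0],"twist":0},{"hand":-1,"dp":[-6,-57,0],"twist":0}]' 40
python3 -m inch '[{"hand":-1,"dp":[-6,-57,0],"twist":0},{"hand":-1,"dp":[-6,-57,0],"twist":0},{"hand":-1,"dp":[-6,-40,-20],"twist":0},{"hand":-1,"dp":[0,-6,-50],"twist":0},{"hand":-1,"dp":[0,0,0],"twist":0}]' 40
python3 - <<'E'
from h import *
i,P,s=shot('wrist','w3.png')
print(s['tool_pos'],s['eef_rot'],s['width'])
E
```

```text
clock: 5.32
tool_pos: [0.4849, -0.2251, 0.3532]
eef_rot: [180.0, -0.0, -7.6]
wrist_force: [0.4, 0.1, 0.6]
width: 0.0074
gripper_force: 38.5
clock: 5.95
tool_pos: [0.4668, -0.3832, 0.2793]
eef_rot: [-179.8, 0.3, -7.7]
wrist_force: [-0.7, 0.2, -0.6]
width: 0.0075
gripper_force: 38.6
[ 0.46680564 -0.38323792  0.27931741] [-179.79456262    0.29923074   -7.68770614] 0.007474103430770841
```

View pics/w3.png

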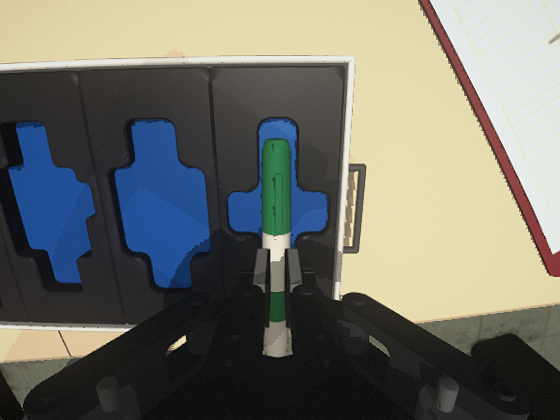

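The marker is held straight, and its green end lines up with the pocket at (277,130). Now I'll lower it and release with a small opening.

```bash
python3 -m inch '[{"hand":-1,"dp":[0,0,-35],"twist":0},{"hand":-1,"dp":[0,0,-20],"twist":0},{"hand":-1,"dp":[0,0,-10],"twist":0},{"hand":-1,"dp":[0,0,-5],"twist":0},{"hand":-1,"dp":[0,0,0],"twist":0}]' 40
python3 -m inch '[{"hand":-0.4,"dp":[0,0,0],"twist":0},{"hand":-0.4,"dp":[0,0,0],"twist":0},{"hand":-0.4,"dp":[0,0,0],"twist":0},{"hand":-0.4,"dp":[0,0,40],"twist":0},{"hand":-0.4,"dp":[0,0,60],"twist":0},{"hand":-0.4,"dp":[0,0,60],"twist":0},{"hand":0.5,"dp":[0,0,0],"twist":0}]' 40
python3 - <<'E'
from h import *
i,P,s=shot('wrist','w4.png')
hsv=cv2.cvtColor(i,cv2.COLOR_BGR2HSV); g=cv2.inRange(hsv,(55,120,50),(85,255,255)); g[330:]=0
q=P[g>0]*1000; print(np.nanpercentile(q,[5,50,95],axis=0).round())
E
```

```text
clock: 6.62
tool_pos: [0.4678, -0.3833, 0.2133]
eef_rot: [180.0, -0.0, -7.6]
wrist_force: [0.4, -0.3, 0.1]
width: 0.0072
gripper_force: 38.6
clock: 7.5
tool_pos: [0.4678, -0.3834, 0.3784]
eef_rot: [179.7, -0.4, -7.6]
wrist_force: [-0.4, 0.6, -0.3]
width: 0.0428
gripper_force: 0.0
[[ 439. -393.   35.]
 [ 503. -385.   38.]
 [ 529. -376.   40.]]
```

View pics/w4.png

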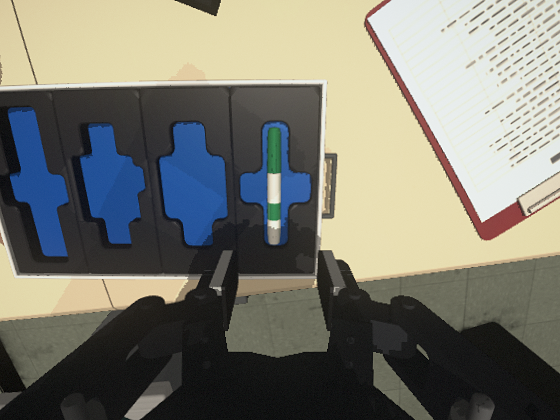

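Marker seated: its top is at 39 mm (24 + 15) and it lies inside the pocket at (275,185). Next, the timer.

```bash
python3 -m inch '[{"hand":1,"dp":[0,58,0],"twist":0.1},{"hand":1,"dp":[0,58,0],"twist":0.1},{"hand":1,"dp":[0,58,0],"twist":0.1},{"hand":1,"dp":[0,58,0],"twist":0.1},{"hand":1,"dp":[0,58,0],"twist":0.1},{"hand":1,"dp":[0,58,0],"twist":0.1},{"hand":1,"dp":[0,58,0],"twist":0.13},{"hand":1,"dp":[0,58,0],"twist":0}]'
python3 -m inch '[{"hand":1,"dp":[0,58,0],"twist":0},{"hand":1,"dp":[0,58,0],"twist":0},{"hand":1,"dp":[-2,58,0],"twist":0},{"hand":1,"dp":[-2,52,0],"twist":0},{"hand":1,"dp":[0,0,-40],"twist":0},{"hand":1,"dp":[0,0,0],"twist":0}]'
python3 - <<'E'
from h import *
i,P,s=shot('wrist','w5.png')
print(s['tool_pos'],s['eef_rot'])
H=np.nan_to_num(P[...,2]);m=((H>.01)&(H<.03)&(np.hypot(P[...,0]-.464,P[...,1]-.307)<.05))
q=P[m]*1000; print(m.sum(),np.median(q,0),cv2.minAreaRect(q[:,:2].astype(np.float32)))
E
```

```text
clock: 8.55
tool_pos: [0.4671, 0.0825, 0.3714]
eef_rot: [-180.0, 0.1, 34.3]
wrist_force: [1.5, -0.3, -0.0]
width: 0.0852
gripper_force: 0.0
clock: 9.3
tool_pos: [0.4629, 0.3068, 0.3286]
eef_rot: [-180.0, 0.4, 34.2]
wrist_force: [-0.4, -0.5, 0.8]
width: 0.0854
gripper_force: 0.0
[0.4629446  0.30681672 0.32863452] [-179.9802354     0.38436592   34.24433663]
3471 [465.87661203 309.05803803  18.33972304] ((464.21160888671875, 308.108154296875), (59.622676849365234, 59.60091781616211), 33.80160903930664)
```

```bash
python3 -m inch '[{"hand":1,"dp":[1,1,-60],"twist":0},{"hand":1,"dp":[0,0,-50],"twist":0},{"hand":1,"dp":[0,0,-30],"twist":0},{"hand":1,"dp":[0,0,-15],"twist":0},{"hand":1,"dp":[0,0,-5],"twist":0},{"hand":1,"dp":[0,0,0],"twist":0}]'
python3 -m inch '[{"hand":-1,"dp":[0,0,0],"twist":0},{"hand":-1,"dp":[0,0,0],"twist":0},{"hand":-1,"dp":[0,0,0],"twist":0},{"hand":-1,"dp":[0,0,0],"twist":0}]' 40
```

```text
clock: 10.1
tool_pos: [0.4651, 0.3078, 0.1739]
eef_rot: [180.0, -0.1, 34.2]
wrist_force: [-0.3, 0.0, 0.3]
width: 0.0853
gripper_force: 0.0
clock: 10.6
tool_pos: [0.4649, 0.3079, 0.174]
eef_rot: [180.0, -0.1, 34.2]
wrist_force: [-1.6, -1.5, 7.7]
width: 0.061
gripper_force: 43.4
```

```bash
python3 -m inch '[{"hand":-1,"dp":[0,0,15],"twist":0},{"hand":-1,"dp":[0,0,50],"twist":0},{"hand":-1,"dp":[0,0,50],"twist":0},{"hand":-1,"dp":[0,-20,45],"twist":0},{"hand":-1,"dp":[2,-54,0],"twist":0.1},{"hand":-1,"dp":[2,-54,0],"twist":0.1},{"hand":-1,"dp":[2,-54,0],"twist":0.1},{"hand":-1,"dp":[2,-54,0],"twist":0.1}]' 40
python3 -m inch '[{"hand":-1,"dp":[2,-54,0],"twist":0.1},{"hand":-1,"dp":[2,-54,0],"twist":0.1},{"hand":-1,"dp":[2,-54,0],"twist":0.1},{"hand":-1,"dp":[2,-54,0],"twist":0.14},{"hand":-1,"dp":[0,-54,0],"twist":0},{"hand":-1,"dp":[0,-54,0],"twist":0},{"hand":-1,"dp":[0,-39,-30],"twist":0},{"hand":-1,"dp":[0,0,-30],"twist":0}]' 40
python3 -m inch '[{"hand":-1,"dp":[0,0,0],"twist":0}]' 40
python3 - <<'E'
from h import *
i,P,s=shot('wrist','w6.png')
print(s['tool_pos'],s['eef_rot'],s['width'])
E
```

```text
clock: 11.6
tool_pos: [0.4721, 0.0701, 0.334]
eef_rot: [179.9, -0.1, 57.3]
wrist_force: [0.8, 0.7, -0.8]
width: 0.0609
gripper_force: 44.2
clock: 12.6
tool_pos: [0.4802, -0.2935, 0.273]
eef_rot: [179.9, 0.0, 82.2]
wrist_force: [0.6, 0.3, -1.1]
width: 0.0609
gripper_force: 44.1
clock: 12.72
tool_pos: [0.4801, -0.2913, 0.2715]
eef_rot: [-179.8, -0.1, 82.3]
wrist_force: [-0.0, -0.1, -0.3]
width: 0.0605
gripper_force: 44.1
[ 0.48011045 -0.2912922   0.2715453 ] [-1.79836933e+02 -8.32098595e-02  8.22877803e+01] 0.06051673543032993
```

View pics/w6.png

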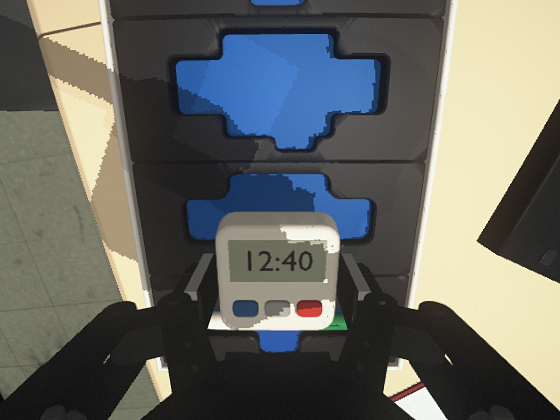

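The timer is level and square in the grip at (277,270), lined up over its pocket. Now I'll lower it.

```bash
python3 -m inch '[{"hand":-1,"dp":[0,0,-40],"twist":0},{"hand":-1,"dp":[0,0,-20],"twist":0},{"hand":-1,"dp":[0,0,-10],"twist":0},{"hand":-1,"dp":[0,0,-4],"twist":0},{"hand":-1,"dp":[0,0,0],"twist":0}]' 40
python3 -m inch '[{"hand":0.8,"dp":[0,0,0],"twist":0},{"hand":0.8,"dp":[0,0,0],"twist":0},{"hand":0.8,"dp":[0,0,30],"twist":0},{"hand":0.8,"dp":[0,0,60],"twist":0},{"hand":1,"dp":[0,0,60],"twist":0},{"hand":1,"dp":[0,0,20],"twist":0}]'
python3 - <<'E'
from h import *
i,P,s=shot('wrist','w7.png')
print(s['tool_pos'])
H=np.nan_to_num(P[...,2]);m=((H>.0375)&(H<.05)&(np.hypot(P[...,0]-.4794,P[...,1]+.2913)<.045))
q=P[m]*1000; print(m.sum(),np.median(q,0),cv2.minAreaRect(q[:,:2].astype(np.float32)))
for sx in (-1,1):
  for sy in (-1,1):
    w=m&(np.hypot(P[...,0]-.4794-sx*.02,P[...,1]+.2913-sy*.02)<.006); print(sx,sy,np.median(P[w][:,2]) if w.any() else None)
E
```

```text
clock: 13.4
tool_pos: [0.4808, -0.2914, 0.1994]
eef_rot: [180.0, 0.0, 82.3]
wrist_force: [0.6, 0.1, -1.3]
width: 0.061
gripper_force: 44.1
clock: 14.15
tool_pos: [0.4806, -0.2913, 0.3733]
eef_rot: [179.7, 0.1, 82.3]
wrist_force: [1.0, 0.5, -1.0]
width: 0.0858
gripper_force: 0.0
[ 0.48062957 -0.29129525  0.37325397]
2944 [ 480.7823447  -289.77657668   41.4274372 ] ((480.6399230957031, -291.32037353515625), (58.22352600097656, 59.42025375366211), 82.50213623046875)
-1 -1 0.04119943016308769
-1 1 0.04126190591376919
1 -1 0.04207383672430143
1 1 0.041363171603618354
```

Timer seated: its top is level at 41 mm (23 + 18). Next, the tally counter.

```bash
python3 -m inch '[{"hand":1,"dp":[0,58,0],"twist":0.05},{"hand":1,"dp":[0,58,0],"twist":0.05},{"hand":1,"dp":[0,58,0],"twist":0.05},{"hand":1,"dp":[0,58,0],"twist":0.03},{"hand":1,"dp":[0,58,0],"twist":0},{"hand":1,"dp":[0,58,0],"twist":0},{"hand":1,"dp":[4,58,0],"twist":0},{"hand":1,"dp":[4,58,0],"twist":0}]'
python3 -m inch '[{"hand":1,"dp":[6,58,0],"twist":0},{"hand":1,"dp":[6,58,0],"twist":0},{"hand":1,"dp":[6,58,0],"twist":0},{"hand":1,"dp":[6,30,0],"twist":0},{"hand":1,"dp":[5,0,0],"twist":0},{"hand":1,"dp":[0,0,0],"twist":0}]'
python3 - <<'E'
from h import *
i,P,s=shot('wrist','w8.png')
np.savez('/tmp/w8',i=i,P=P)
print(s['tool_pos'],s['eef_rot'])
H=np.nan_to_num(P[...,2])
for lo,hi in ((.028,.05),(.014,.026)):
    m=((H>lo)&(H<hi)&(np.hypot(P[...,0]-.518,P[...,1]-.425)<.06))
    q=P[m]*1000; print(m.sum(),np.median(q,0),cv2.minAreaRect(q[:,:2].astype(np.float32)))
E
```

```text
clock: 15.2
tool_pos: [0.4882, 0.1747, 0.3675]
eef_rot: [-179.9, 0.0, 92.6]
wrist_force: [1.0, -0.4, -0.1]
width: 0.0854
gripper_force: 0.0
clock: 15.95
tool_pos: [0.5178, 0.3764, 0.3675]
eef_rot: [-179.9, 0.1, 92.6]
wrist_force: [-0.3, -1.5, 0.3]
width: 0.0853
gripper_force: 0.0
[0.51781344 0.37635678 0.36748823] [-1.79927712e+02  5.58557805e-02  9.26276491e+01]
2770 [517.20793174 432.97670993  34.65563048] ((517.2616577148438, 431.2605895996094), (58.25118637084961, 50.269412994384766), 2.558149814605713)
176 [529.34164077 402.62441583  23.41650948] ((513.129150390625, 427.92822265625), (64.36286926269531, 55.10499954223633), 85.10574340820312)
```

View pics/w8.png

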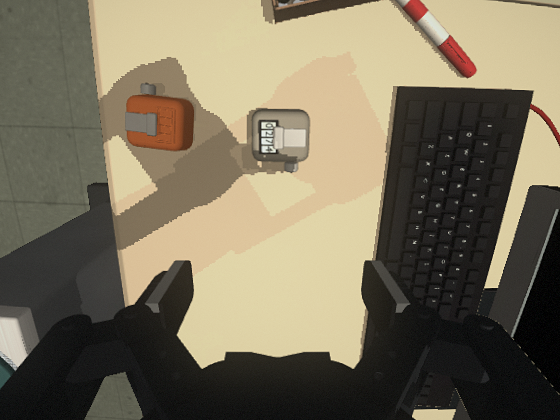

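The tally is at (280,135) with its knob at (291,166). The body centre is (517.3,431.2) at yaw 2.6°, and the knob offset matches the one given. The orange twin at (160,122) and the keyboard are clear of the fingers.

```bash
python3 -m inch '[{"hand":1,"dp":[0,55,0],"twist":0},{"hand":1,"dp":[0,0,-60],"twist":0},{"hand":1,"dp":[0,0,-60],"twist":0},{"hand":1,"dp":[0,0,-40],"twist":0},{"hand":1,"dp":[0,0,-20],"twist":0},{"hand":1,"dp":[0,0,-9],"twist":0},{"hand":1,"dp":[0,0,0],"twist":0}]'
python3 -m inch '[{"hand":-1,"dp":[0,0,0],"twist":0},{"hand":-1,"dp":[0,0,0],"twist":0},{"hand":-1,"dp":[0,0,0],"twist":0},{"hand":-1,"dp":[0,0,0],"twist":0}]' 45
```

```text
clock: 16.88
tool_pos: [0.518, 0.4317, 0.1807]
eef_rot: [179.9, -0.0, 92.6]
wrist_force: [0.3, 0.1, -0.8]
width: 0.0852
gripper_force: 0.0
clock: 17.38
tool_pos: [0.518, 0.432, 0.1814]
eef_rot: [179.9, -0.1, 92.6]
wrist_force: [-0.6, -0.8, 6.2]
width: 0.0632
gripper_force: 49.9
```

```bash
python3 -m inch '[{"hand":-1,"dp":[0,0,15],"twist":0},{"hand":-1,"dp":[0,0,50],"twist":0},{"hand":-1,"dp":[0,0,50],"twist":0},{"hand":-1,"dp":[0,-20,40],"twist":0},{"hand":-1,"dp":[-4,-54,0],"twist":-0.06},{"hand":-1,"dp":[-4,-54,0],"twist":-0.06},{"hand":-1,"dp":[-4,-54,0],"twist":-0.06},{"hand":-1,"dp":[-4,-54,0],"twist":0}]' 45
python3 -m inch '[{"hand":-1,"dp":[-4,-54,0],"twist":0},{"hand":-1,"dp":[-4,-54,0],"twist":0},{"hand":-1,"dp":[-2,-54,0],"twist":0},{"hand":-1,"dp":[0,-54,0],"twist":0},{"hand":-1,"dp":[0,-54,0],"twist":0},{"hand":-1,"dp":[0,-54,0],"twist":0},{"hand":-1,"dp":[0,-54,0],"twist":0},{"hand":-1,"dp":[0,-12,-30],"twist":0}]' 45
python3 -m inch '[{"hand":-1,"dp":[0,0,-25],"twist":0},{"hand":-1,"dp":[0,0,0],"twist":0}]' 45
python3 - <<'E'
from h import *
i,P,s=shot('wrist','w9.png')
print(s['tool_pos'],s['eef_rot'],s['width'])
E
```

```text
clock: 18.38
tool_pos: [0.501, 0.1941, 0.3361]
eef_rot: [179.9, -0.0, 82.3]
wrist_force: [0.8, -0.5, 0.6]
width: 0.0629
gripper_force: 49.8
clock: 19.38
tool_pos: [0.4915, -0.197, 0.3076]
eef_rot: [179.7, 0.1, 82.2]
wrist_force: [0.1, 0.1, -1.2]
width: 0.0626
gripper_force: 49.9
clock: 19.62
tool_pos: [0.4912, -0.1943, 0.2791]
eef_rot: [-179.9, -0.0, 82.3]
wrist_force: [0.7, 0.9, -0.9]
width: 0.0627
gripper_force: 49.8
[ 0.49117641 -0.19426731  0.27911207] [-1.79888122e+02 -3.60758403e-02  8.22993249e+01] 0.06269327022640168
```

View pics/w9.png

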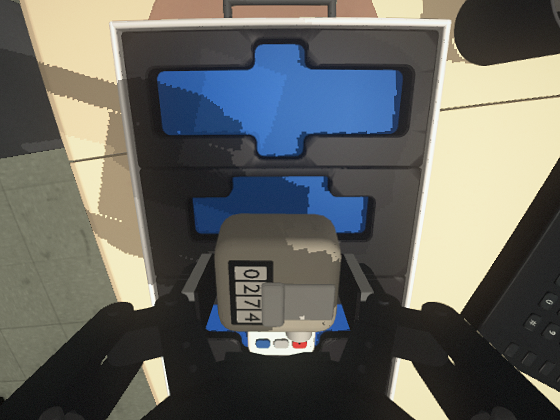

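The tally hangs square over its pocket, its knob toward the recess side at (298,337). Now I'll lower it.

```bash
python3 -m inch '[{"hand":-1,"dp":[1,0,-40],"twist":0},{"hand":-1,"dp":[0,0,-20],"twist":0},{"hand":-1,"dp":[0,0,-12],"twist":0},{"hand":-1,"dp":[0,0,-8],"twist":0},{"hand":-1,"dp":[0,0,0],"twist":0}]' 45
python3 -m inch '[{"hand":0.8,"dp":[0,0,0],"twist":0},{"hand":0.8,"dp":[0,0,0],"twist":0},{"hand":0.8,"dp":[0,0,30],"twist":0},{"hand":0.8,"dp":[0,0,60],"twist":0},{"hand":1,"dp":[0,0,60],"twist":0},{"hand":1,"dp":[0,0,20],"twist":0}]'
python3 - <<'E'
from h import *
i,P,s=shot('wrist','w10.png')
print(s['tool_pos'])
c=np.array([.4923,-.1945])
H=np.nan_to_num(P[...,2]);m=((H>.045)&(H<.07)&(np.hypot(P[...,0]-c[0],P[...,1]-c[1])<.045))
q=P[m]*1000; print(m.sum(),np.median(q,0),cv2.minAreaRect(q[:,:2].astype(np.float32)))
for sx in (-1,1):
  for sy in (-1,1):
    w=m&(np.hypot(P[...,0]-c[0]-sx*.018,P[...,1]-c[1]-sy*.02)<.005); print(sx,sy,np.median(P[w][:,2]) if w.any() else None)
E
```

```text
clock: 20.3
tool_pos: [0.4927, -0.1943, 0.1998]
eef_rot: [-180.0, -0.0, 82.3]
wrist_force: [0.4, 0.0, -1.2]
width: 0.0627
gripper_force: 49.8
clock: 21.05
tool_pos: [0.4926, -0.1943, 0.3742]
eef_rot: [179.7, 0.1, 82.3]
wrist_force: [0.0, -0.1, 0.0]
width: 0.0856
gripper_force: 0.0
[ 0.4926344  -0.19427299  0.37419149]
2589 [ 492.7736666  -191.13770515   51.57526393] ((492.5125732421875, -194.30172729492188), (50.516632080078125, 58.845821380615234), 82.42621612548828)
-1 -1 0.05066796615874719
-1 1 0.05120116153285881
1 -1 0.05102529313811541
1 1 0.0496887441796357
```

Tally seated: its top is at 51 mm (17 + 34), with the knob side in its recess. Next, the dispenser.

```bash
python3 -m inch '[{"hand":1,"dp":[4,38,0],"twist":-0.16},{"hand":1,"dp":[4,38,0],"twist":-0.16},{"hand":1,"dp":[4,38,0],"twist":-0.16},{"hand":1,"dp":[4,38,0],"twist":-0.16},{"hand":1,"dp":[4,38,0],"twist":-0.16},{"hand":1,"dp":[4,38,0],"twist":-0.16},{"hand":1,"dp":[2,36,0],"twist":-0.16},{"hand":1,"dp":[0,0,0],"twist":-0.17}]'
python3 -m inch '[{"hand":1,"dp":[0,0,0],"twist":0}]'
python3 - <<'E'
from h import *
i,P,s=shot('wrist')
t=shot('top')[1]
print(s['tool_pos'],s['eef_rot'])
for Q in (P,t):
    H=np.nan_to_num(Q[...,2])
    m=((H>.095)&(H<.112)&(abs(Q[...,0]-.525)<.1)&(abs(Q[...,1]-.07)<.04))
    q=Q[m]*1000; print(m.sum(),np.median(q,0),cv2.minAreaRect(q[:,:2].astype(np.float32)))
E
```

```text
clock: 22.1
tool_pos: [0.5185, 0.0717, 0.3681]
eef_rot: [-180.0, 0.1, 8.2]
wrist_force: [-0.3, -0.5, -0.5]
width: 0.0853
gripper_force: 0.0
clock: 22.22
tool_pos: [0.5186, 0.07, 0.3684]
eef_rot: [-180.0, 0.1, 8.5]
wrist_force: [-0.1, 1.4, -0.3]
width: 0.0855
gripper_force: 0.0
[0.5185567  0.07001838 0.36836393] [-1.79998163e+02  9.20709881e-02  8.50135554e+00]
7198 [538.54545114  70.91512952 102.80193096] ((528.3250732421875, 69.8105697631836), (150.80979919433594, 34.49681854248047), 8.404088973999023)
338 [496.14839408  66.42127187 103.72910209] ((496.36419677734375, 66.48753356933594), (63.33441162109375, 34.167564392089844), 8.024862289428711)
```

```bash
python3 -m inch '[{"hand":1,"dp":[0,-1,-50],"twist":0},{"hand":1,"dp":[0,0,-45],"twist":0},{"hand":1,"dp":[0,0,-25],"twist":0},{"hand":1,"dp":[0,0,-15],"twist":0},{"hand":1,"dp":[0,0,0],"twist":0}]'
python3 -m inch '[{"hand":-1,"dp":[0,0,0],"twist":0},{"hand":-1,"dp":[0,0,0],"twist":0},{"hand":-1,"dp":[0,0,0],"twist":0},{"hand":-1,"dp":[0,0,0],"twist":0},{"hand":-1,"dp":[0,0,0],"twist":0}]' 45
```

```text
clock: 22.95
tool_pos: [0.5186, 0.0685, 0.2341]
eef_rot: [-180.0, 0.1, 8.5]
wrist_force: [-0.4, 0.1, 0.6]
width: 0.0852
gripper_force: 0.0
clock: 23.58
tool_pos: [0.5188, 0.0687, 0.2354]
eef_rot: [180.0, -0.1, 8.4]
wrist_force: [-0.7, -0.7, 6.4]
width: 0.0343
gripper_force: 45.5
```

```bash
python3 -m inch '[{"hand":-1,"dp":[0,0,10],"twist":0},{"hand":-1,"dp":[0,0,40],"twist":0},{"hand":-1,"dp":[0,0,40],"twist":0},{"hand":-1,"dp":[-4,-44,0],"twist":-0.07},{"hand":-1,"dp":[-4,-44,0],"twist":-0.07},{"hand":-1,"dp":[-4,-44,0],"twist":-0.07},{"hand":-1,"dp":[-3,-44,0],"twist":-0.07},{"hand":-1,"dp":[0,0,0],"twist":0}]' 45
python3 -m inch '[{"hand":-1,"dp":[0,0,0],"twist":0}]' 45
python3 - <<'E'
from h import *
i,P,s=shot('wrist','w11.png')
print(s['tool_pos'],s['eef_rot'],s['width'])
H=np.nan_to_num(P[...,2]);m=((H>.15)&(H<.22)&(abs(P[...,0]-.51)<.1)&(abs(P[...,1]+.107)<.03))
m[300:]=0
q=P[m]*1000; print(m.sum(),np.median(q,0),cv2.minAreaRect(q[:,:2].astype(np.float32)))
E
```

```text
clock: 24.58
tool_pos: [0.5032, -0.1094, 0.3251]
eef_rot: [180.0, -0.0, -7.9]
wrist_force: [0.2, 0.8, -2.0]
width: 0.0343
gripper_force: 45.7
clock: 24.7
tool_pos: [0.5036, -0.1071, 0.3249]
eef_rot: [-180.0, 0.0, -7.6]
wrist_force: [-0.3, 0.6, -1.6]
width: 0.0341
gripper_force: 45.7
[ 0.50357033 -0.10711863  0.32488451] [-1.79983639e+02  2.07583339e-04 -7.62716669e+00] 0.03414640824926533
22190 [ 550.76099592 -113.31106158  192.23407253] ((547.8603515625, -112.05671691894531), (60.74071502685547, 82.20742797851562), 82.25408935546875)
```

View pics/w11.png

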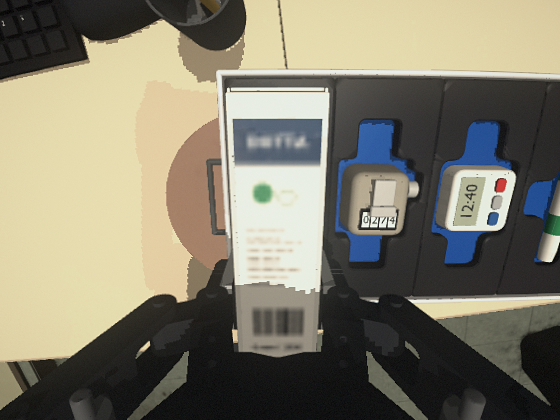

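The carton is held level at (278,200), aligned with its pocket, and its far end is at 588 mm as expected. The tally and timer sit well in place. Now I'll lower the carton.

```bash
python3 -m inch '[{"hand":-1,"dp":[0,0,-30],"twist":0},{"hand":-1,"dp":[0,0,-20],"twist":0},{"hand":-1,"dp":[0,0,-12],"twist":0},{"hand":-1,"dp":[0,0,-8],"twist":0},{"hand":-1,"dp":[0,0,-3],"twist":0},{"hand":-1,"dp":[0,0,0],"twist":0}]' 45
python3 -m inch '[{"hand":-1,"dp":[0,0,0],"twist":0}]' 45
```

```text
clock: 25.5
tool_pos: [0.5037, -0.1073, 0.252]
eef_rot: [180.0, -0.0, -7.6]
wrist_force: [0.3, 0.7, -1.6]
width: 0.0342
gripper_force: 45.8
clock: 25.62
tool_pos: [0.5037, -0.1073, 0.2522]
eef_rot: [180.0, -0.0, -7.6]
wrist_force: [-0.7, -0.1, -1.7]
width: 0.0341
gripper_force: 45.8
```

```bash
python3 -m inch '[{"hand":-1,"dp":[0,0,-2],"twist":0},{"hand":-1,"dp":[0,0,0],"twist":0}]' 45
python3 -m inch '[{"hand":0.3,"dp":[0,0,0],"twist":0},{"hand":0.3,"dp":[0,0,0],"twist":0},{"hand":0.3,"dp":[0,0,0],"twist":0},{"hand":0.5,"dp":[0,0,30],"twist":0},{"hand":0.5,"dp":[0,0,60],"twist":0},{"hand":0.5,"dp":[0,0,60],"twist":0},{"hand":0.5,"dp":[-20,-60,20],"twist":0},{"hand":0.5,"dp":[-20,-60,0],"twist":0}]'
python3 -m inch '[{"hand":0.5,"dp":[-20,-60,0],"twist":0},{"hand":0.5,"dp":[0,0,0],"twist":0}]'
python3 - <<'E'
from h import *
i,P,s=shot('wrist','w12.png')
print(s['tool_pos'])
H=np.nan_to_num(P[...,2])
m=((H>.09)&(H<.14)&(abs(P[...,0]-.51)<.1)&(abs(P[...,1]+.107)<.04))
q=P[m]*1000; print(m.sum(),np.percentile(q[:,2],[5,50,95]),cv2.minAreaRect(q[:,:2].astype(np.float32)))
for nm,c in dict(marker=(.4675,-.383),timer=(.4794,-.2913),tally=(.4923,-.1945)).items():
    w=np.hypot(P[...,0]-c[0],P[...,1]-c[1])<.005; print(nm,np.median(P[w][:,2]) if w.any() else None)
i,P,s=shot('side','s2.png')
E
```

```text
clock: 25.88
tool_pos: [0.5037, -0.1074, 0.2505]
eef_rot: [180.0, -0.1, -7.6]
wrist_force: [-2.4, -0.8, 5.7]
width: 0.0342
gripper_force: 46.6
clock: 26.88
tool_pos: [0.4645, -0.2239, 0.4208]
eef_rot: [179.9, -0.2, -7.5]
wrist_force: [0.2, -0.6, -0.2]
width: 0.0642
gripper_force: 0.0
clock: 27.12
tool_pos: [0.4438, -0.2855, 0.4182]
eef_rot: [180.0, 0.0, -7.9]
wrist_force: [0.2, 0.5, -0.3]
width: 0.0642
gripper_force: 0.0
[ 0.44382006 -0.28552038  0.41817925]
8319 [ 95.13166348 117.29976114 118.82685666] ((510.8917236328125, -108.80238342285156), (36.394683837890625, 157.515869140625), 82.21083068847656)
marker 0.03855281599756988
timer 0.04131440539784331
tally 0.06148061668693511
```

View pics/w12.png

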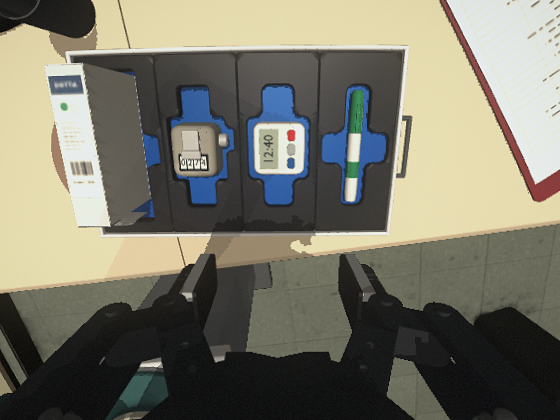

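View pics/s2.png

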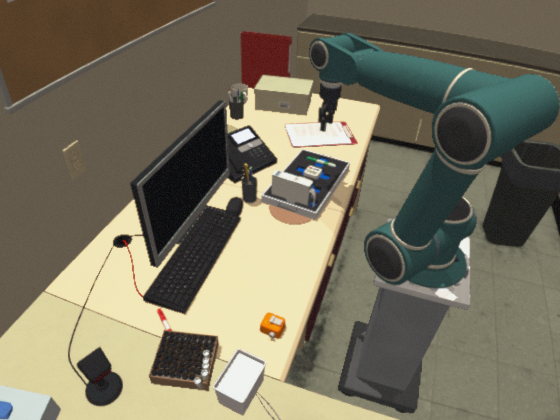

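All four items are in their pockets. The dispenser's top is at 117 mm (15 + 102) and upright, the tally's knob at (224,140) is in its recess, and the pen cup hasn't moved.

```bash
python3 -c "
from workcell import bot
print(bot.close_job())"
```

```text
the job is handed in; nothing more can be done
None
```

The marker, timer, tally counter and dispenser are each upright in their pockets and sitting on the blue floor by measured height, the tally's knob is in its recess, the pen cup was left alone, and the job is handed in at about 27 s of the 128 s allowed.

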